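# Set the hotplate under the pot to low

## Task

Two identical table-top hotplates stand side by side, both switched off: one carries the lidded two-handled pot, the other an open frying pan. Turn the knob of the hotplate under the lidded pot clockwise, from off (ring mark) to its middle click position (the single dot), and let go of it. Leave the other hotplate off and the pot standing where it is.

Things in the scene. Friction and masses are not known exactly. Their poses are not given: they have to be found in the camera images.
- knob_a_grip (a point): Knob to turn, on the pot's hotplate: black upright bar 48 x 14 mm, 32 mm high, on a round skirt 52 mm wide, at the robot-side edge of the hotplate's flat top (65 mm above the table). Point: on its vertical axis, mid-bar: 16 mm below the bar's top, 16 above the skirt, 30 above the white top. Turns with the knob: x along the bar to its pointer end (white stripe), y across its 14 mm, z up.
- knob_a (a joint): Angle of that knob in rad, growing clockwise seen from above: 0 off (ring mark), 0.785 low (one dot, straight towards the cooking plate), 1.571 high (two dots); stops at 0 and 1.571. Black marks on the white top about 47 mm from its axis. It clicks: let go within 19 degrees of a position, it springs into it; leaving one takes 0.12 N m.
- knob_b (a joint): Angle in rad of the like knob on the other hotplate, the one under the frying pan; same values. It is off (0) and must stay off. Both hotplates are fixed white boxes 320 mm deep, 230 mm wide, 65 mm high, knob on top at the robot's side.
- pot_center (a point): Centre of the lidded steel pot, on its axis 36 mm above its underside. 170 mm across, 72 mm to the lid's rim, 110 mm to the top of the lid's black knob, two loop handles (226 mm over them). It stands loose on the round cooking plate (75 mm above the table), centred about 165 mm behind the knob axis, so its wall is 75 mm or more from that axis.

How it is judged:
By the outcome, as a careful person would: the job done as asked, in the order asked, and still so for the second after the job is handed in, with the robot touching nothing.
It also fails if it takes over 32 s, if anything falls off the work surface, if the arm or the gripper's body presses on something with over 40 N, if the wrist force passes 120 N, or if a joint passes its speed limit or range.

## Robot

A 6-joint arm with a two-finger parallel gripper is mounted at the origin on the work surface. World frame = base frame: x ahead of the robot, y to its left, z up, the work surface at z = 0. Lengths are in m, angles in degrees, forces in N, time in s.
With the tool pointing down it reaches from about 0.25 to 0.725 m from the base axis. Payload 9.7 kg.
Tool frame: the origin (TCP) lies between the finger pads; the fingertips stand 22 mm ahead of it and the grasp point (between the pads) lies 3 mm ahead of it; z points along the fingers, y is the line along which they close (so a half turn about z gives the same grasp; the last joint's range is limited). The gripper opens to 85 mm and grips with 20 to 120 N. Pads are 22 mm wide; open, the fingers measure 114 mm over their backs; the gripper's body (76 mm by 85 mm) begins 54 mm behind the grasp point. The pads swing forward as they close: fully open they stand 13 mm farther back than shut.
Start: joints at [68.64, 4.979, 10.078, 95.1, 0, 90], TCP at [0.2, 0.512, 0.222] pointing down, gripper open.
Joint ranges: [-179.16, 179.16], [-48.56, 103.87], [-65.8, 70.77], [-126.05, 130.52], [-82.76, 87.17], [-180, 180]. Speed limits (degrees/s): [127.2, 127.2, 147.25, 180, 180, 180].

## Interface

Orientations are given as [roll, pitch, yaw] about the fixed x, y, z axes, in that order (R = Rz(yaw) Ry(pitch) Rx(roll)).
In Python, from workcell import bot, viewer, finder gives the robot as it stands.
- The arm moves only by the tool move_arm, never from a script. Its arguments are lists of equal length, an entry for each row: "offset": the shift along the tool's x, y, z in cm, a list of three; "twist": the turn, a rotation vector about the tool's x, y, z in rad, a list of three; "grip": the opening, from 0 (shut) to 1 (fully open). In form: {"offset": [[x, y, z], ...], "twist": [[ax, ay, az], ...], "grip": [grip, ...]}. A call has 1 to 5 rows; each row shifts and turns the commanded pose from where the row before left it, along the tool's axes as they then stand; what a row does not reach is not made up. A row lasts 1/10 s, in which the tool goes at most 50 mm and 8.59 degrees, less where a joint would pass 70% of its speed; a pose out of reach is approached as far as the arm can. A call is refused whole if a number of a shift passes 5 or a number of a turn 0.15, either way. A call with a gripper value outside its range is refused whole. The fingers move at their own pace and stop on an object; "force" is the grip in N (left out, the last holds). Time passes only in rows, so rows that do not move let the fingers close. It gives the time, the measured TCP pose, the force, the opening and the grip force at its end, in the units of the state.
- bot.get_obs(): the state, without advancing time (a new reading comes with each control period).
- viewer.camera(name): name is "scene" or "side" or "wrist"; returns a dict with "color" (480x640x3 uint8, red, green, blue), "depth" (480x640 float32, m along the optical axis (not along the pixel's ray), 0 where there is no reading), "vfov" (degrees; the focal length in pixels is half the picture's height over the tangent of half this angle, whatever the lens; pixels are square), "cx", "cy" (the principal point, pixels), "position" and "attitude" of the camera in the world; the wrist camera has in their place "tool_from_camera" (4x4, takes a point from camera to tool coordinates, whose origin is the TCP and whose axes are the flange's). Camera axes: x right, y down, z forward; pixel columns grow to the right and rows downward; lengths in m; the calibration is good to about 2 mm. A picture is of the moment at which its call begins: read the wrist's pose just before it.
- bot.job_done(): hands the job in; it is judged then, once.
Trained networks look in a picture, given as the dict that the camera call returned (one of the last four; its "shot" number tells which), for a name from the list of things; names that differ only in an ending like _2 or _b are one class to them, and where a whole thing is asked for, a point or a joint stands for the part that bears it (a point fixed in the world has none). Each returns a list of dicts, best first, with "p" (0 to 1); they miss things now and then, are a little off and sometimes report something else, mostly with a low value. They report only what shows in the picture. A call takes as long as a camera call.
- finder.boxes_of(picture, thing): "position" ([column, row] in pixels, amid what is visible of it).
- finder.pinpoint(picture, thing): "position" ([column, row] in pixels: a listed point, or the origin of a listed thing).
The state is a dict: "time": time; "q": joint angles; "qd": joint speeds; "joint_efforts": joint torques, N m; "ee_pos": TCP position; "tcp_rot": TCP orientation; "wrist_force": force on the tool from outside, world axes, zero at the start; "torque": the same for the moment, N m; "opening": finger opening in m; "grasp_force": force on a finger pad.
Only numpy, scipy, OpenCV 4.12 (cv2) and the standard library are available. Lean on these libraries where they do the work, as an engineer would, in place of code of your own. Each camera call takes 0.05 s, during which the arm holds its last target. There are 200 camera calls.

## Working session

There is one attempt and no reset: what is moved stays moved. The work goes in short steps, Python scripts to look and compute and a tool call to move; the robot and the scene stay as the last step left them, time stands still between calls to the robot, and variables do not carry over. Pictures are saved under pics/ and viewed, at most 10 in all, crops included, and the job is handed in when it is done.

Besides the shell and the picture viewer there is one more tool, called as a command line: name --argument value ..., lists and objects as JSON in quotes. move_arm: Moves the arm, as the interface text tells. Its arguments: {"type":"object","properties":{"offset":{"type":"array","items":{"type":"array","items":{"type":"number"}}},"twist":{"type":"array","items":{"type":"array","items":{"type":"number"}}},"grip":{"type":"array","items":{"type":"number"}},"force":{"type":"number"}},"required":["offset","twist","grip"]}

```bash
mkdir -p pics
cat > h.py <<'E'
import numpy as np, cv2
from scipy.spatial.transform import Rotation as R
from workcell import bot, viewer, finder
def pose():
    o=bot.get_obs(); return np.array(o["ee_pos"]), R.from_euler("xyz",o["tcp_rot"],degrees=True).as_matrix(), o
def look(name):
    p,Rm,o=pose(); c=viewer.camera(name)
    f=240/np.tan(np.radians(c["vfov"]/2))
    if name=="wrist":
        T=np.eye(4);T[:3,:3]=Rm;T[:3,3]=p;T=T@np.array(c["tool_from_camera"])
    else:
        T=np.eye(4);a=np.array(c["attitude"],float)
        T[:3,:3]=a if a.shape==(3,3) else R.from_euler("xyz",a,degrees=True).as_matrix()
        T[:3,3]=c["position"]
    c["T"]=T;c["f"]=f
    return c
def world(c,u,v,d=None,z=None):
    r=np.array([(u-c["cx"])/c["f"],(v-c["cy"])/c["f"],1])
    T=c["T"]; w=T[:3,:3]@r
    if z is not None: d=(z-T[2,3])/w[2]
    if d is None: d=float(c["depth"][int(round(v)),int(round(u))])
    return T[:3,3]+w*d
def save(c,n): cv2.imwrite("pics/"+n,c["color"][:,:,::-1])
E
python3 - <<'E'
from h import *
print(bot.get_obs())
for n in("scene","side","wrist"):
    c=look(n);save(c,n+"0.png");print(n,c.get("position"),c.get("attitude"),c.get("tool_from_camera"),c["vfov"])
    for t in("knob_a_grip","pot_center"):
        for r in finder.pinpoint(c,t)[:3]: print(t,r, world(c,*r["position"],z=.095 if t[0]=='k' else .111))
E
```

```text
{'time': 0.0, 'q': array([6.86387256e+01, 5.01097989e+00, 1.00340592e+01, 9.50990360e+01,
       2.54396132e-04, 9.00006885e+01]), 'qd': array([ 0.01685802, -0.13362566, -0.02456211, -0.08388552, -0.02017849,
       -0.00114379]), 'joint_efforts': array([ 6.99354077e-04, -5.20389247e+01,  4.64805365e+01,  1.63795991e-02,
        3.71464216e-05, -2.11090179e-05]), 'ee_pos': array([0.2002474 , 0.51199308, 0.22148069]), 'tcp_rot': array([-1.79924043e+02, -2.53483230e-04,  1.58638037e+02]), 'wrist_force': array([-0.41626579,  0.68056046,  0.70075043]), 'torque': array([ 0.00539772,  0.00806709, -0.03907941]), 'grasp_force': 0.0, 'opening': 0.08538815841776116}
scene [ 0.88898617 -0.45892636  0.80673622] [-1.42002926e+02  5.31796958e-02  3.36584227e+01] None 52.83305408150324
knob_a_grip {'position': [241.8, 324.5], 'p': 0.87} [ 0.57597536 -0.22457949  0.095     ]
side [0.25049319 0.44016733 0.79408928] [-139.15723791   -0.77307355 -138.93111296] None 56.10969793763356
knob_a_grip {'position': [400.6, 210.3], 'p': 0.89} [ 0.57326584 -0.22046509  0.095     ]
wrist None None [[-1.14158508e-04 -9.50309074e-01 -3.11307969e-01  8.01143838e-02]
 [ 9.99999758e-01  1.05262272e-04 -6.88033052e-04  7.70837909e-04]
 [ 6.86613036e-04 -3.11307972e-01  9.50308831e-01 -1.51505904e-01]
 [ 0.00000000e+00  0.00000000e+00  0.00000000e+00  1.00000000e+00]] 69.05276773943517
```

View pics/scene0.png

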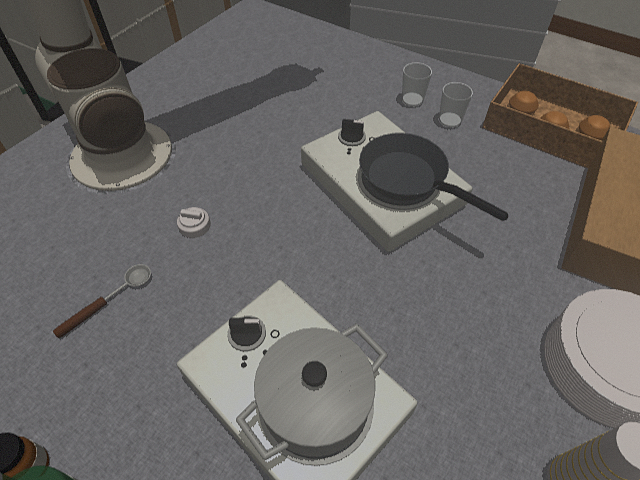

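The scene shows the pot's hotplate in front, with its knob at about (243,330). The ring mark is at (275,334), the two dots at (244,361), and the single dot near (265,350). The white pointer stripe, near (252,322), faces the ring. Next I'll work out the directions.

Run:
```python
from h import *
c=look("scene")
k=np.array([.5745,-.2225])
for n,u,v,z in(("ring",275,334,.065),("two",244,361,.065),("one",265,351,.065),("lidknob",315,365,.185),("stripe out",259,320,.111),("corner",281,282,.065),("corner2",179,365,.065)):
    w=world(c,u,v,z=z); d=w[:2]-k; print(n,w.round(3),np.linalg.norm(d).round(3),np.degrees(np.arctan2(d[1],d[0])).round(1))
```

```text
ring [ 0.62  -0.198  0.065] 0.052 28.5
two [ 0.607 -0.263  0.065] 0.053 -51.1
one [ 0.625 -0.231  0.065] 0.051 -9.5
lidknob [ 0.736 -0.246  0.185] 0.164 -8.4
stripe out [ 0.601 -0.208  0.111] 0.03 28.2
corner [ 0.567 -0.109  0.065] 0.113 93.6
corner2 [ 0.525 -0.327  0.065] 0.115 -115.6
```

move_arm --offset '[[-3.1,-2.7,-0.6],[-3.1,-2.7,-0.6],[-3.1,-2.7,-0.6],[-3.1,-2.7,-0.6],[-3.1,-2.7,-0.6]]' --twist '[[0,0,0],[0,0,0],[0,0,0],[0,0,0],[0,0,0]]' --grip '[1,1,1,1,1]'

```text
time: 1.0
ee_pos: [0.2959, 0.3286, 0.2525]
tcp_rot: [180.0, 0.0, 158.7]
wrist_force: [0.8, 0.2, 0.1]
opening: 0.085
grasp_force: 0.0
```

move_arm --offset '[[-3.1,-2.7,-0.6],[-3.1,-2.7,-0.6],[-3.1,-2.7,-0.6],[-3.1,-2.7,-0.6],[-3.1,-2.7,-0.6]]' --twist '[[0,0,0],[0,0,0],[0,0,0],[0,0,0],[0,0,0]]' --grip '[1,1,1,1,1]'

```text
time: 1.5
ee_pos: [0.3911, 0.1463, 0.2827]
tcp_rot: [180.0, 0.0, 158.6]
wrist_force: [1.0, -0.2, 0.4]
opening: 0.0853
grasp_force: 0.0
```

move_arm --offset '[[-3.1,-2.7,0],[-3.1,-2.7,0],[-3.1,-2.7,0],[-3.1,-2.7,0],[-3.1,-2.7,0]]' --twist '[[0,0,0],[0,0,0],[0,0,0],[0,0,0],[0,0,0]]' --grip '[1,1,1,1,1]'

```text
time: 2.0
ee_pos: [0.4864, -0.0361, 0.2824]
tcp_rot: [180.0, 0.0, 158.6]
wrist_force: [0.1, 1.3, 0.9]
opening: 0.0856
grasp_force: 0.0
```

move_arm --offset '[[-3.1,-2.7,0],[-3.1,-2.7,0],[0,0,0],[0,0,0],[0,0,0]]' --twist '[[0,0,0],[0,0,0],[0,0,-0.14],[0,0,-0.14],[0,0,-0.14]]' --grip '[1,1,1,1,1]'

```text
time: 2.5
ee_pos: [0.524, -0.1077, 0.2819]
tcp_rot: [180.0, -0.0, -177.0]
wrist_force: [0.2, -0.7, 0.5]
opening: 0.085
grasp_force: 0.0
```

move_arm --offset '[[0,0,0],[0,0,0],[0,0,0],[0,0,0],[0,0,0]]' --twist '[[0,0,-0.14],[0,0,-0.14],[0,0,-0.14],[0,0,-0.14],[0,0,0]]' --grip '[1,1,1,1,1]'

```text
time: 3.0
ee_pos: [0.524, -0.1072, 0.2822]
tcp_rot: [-180.0, 0.0, -145.1]
wrist_force: [0.3, -0.4, 0.7]
opening: 0.0854
grasp_force: 0.0
```

move_arm --offset '[[0.8,-4.1,0],[0.8,-4.1,0],[0.8,-4.1,0],[0,0,0],[0,0,0]]' --twist '[[0,0,0],[0,0,0],[0,0,0],[0,0,0],[0,0,0]]' --grip '[1,1,1,1,1]'

```text
time: 3.5
ee_pos: [0.5744, -0.2226, 0.2812]
tcp_rot: [179.9, -0.0, -145.5]
wrist_force: [0.1, -0.6, 0.1]
opening: 0.0853
grasp_force: 0.0
```

Run:
```python
from h import *
c=look("wrist");save(c,"w1.png");p,Rm,o=pose();print(o["q"].round(0),p)
for r in finder.pinpoint(c,"knob_a_grip"): print(r,world(c,*r["position"],z=.095))
```

```text
[-21.  17.  30. 104.   0. -56.] [ 0.57426552 -0.22178891  0.28196915]
{'position': [324.5, 211.8], 'p': 0.82} [ 0.58215767 -0.22026466  0.095     ]
```

View pics/w1.png

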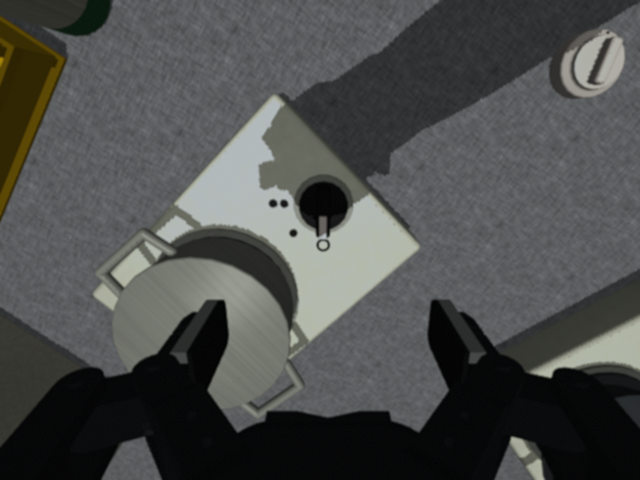

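The wrist view shows the knob at (323,205), the stripe at (323,227), the ring at (323,245), the single dot at (293,233) and the two dots near (278,203). The bar is already lined up with the image vertical, which is tool x.

Run:
```python
from h import *
c=look("wrist");p,Rm,o=pose()
m={}
for n,u,v,z in(("skirt",324,203,.072),("ring",323,245,.065),("one",293,233,.065),("two",278.5,203.5,.065),("stripe0",323,217,.111),("stripe1",323,237,.111)):
    m[n]=world(c,u,v,z=z);print(n,m[n].round(4))
q=m["ring"][:2]/2+m["two"][:2]/2; print("mid ring/two",q)
one=m["one"][:2]; 
d=m["ring"]-m["two"]; print("axis dir", np.degrees(np.arctan2(d[1],d[0]))-90)
d=m["stripe1"]-m["stripe0"]; print("bar", np.degrees(np.arctan2(d[1],d[0])))
for k in(q,m["skirt"][:2]): print("tool shift cm",(Rm.T@np.r_[k-p[:2],0]*100).round(2))
```

```text
skirt [ 0.5799 -0.2215  0.072 ]
ring [ 0.6217 -0.1942  0.065 ]
one [ 0.629  -0.2297  0.065 ]
two [ 0.6098 -0.2608  0.065 ]
stripe0 [ 0.5841 -0.2193  0.111 ]
stripe1 [ 0.6008 -0.2079  0.111 ]
mid ring/two [ 0.61576347 -0.22754731]
axis dir -10.18246715302898
bar 34.45002906448691
tool shift cm [-3.05 -2.91  0.  ]
tool shift cm [-0.44 -0.37  0.  ]
```

move_arm --offset '[[-0.4,-0.2,3],[0,0,3],[0,0,3],[0,0,3],[0,0,0]]' --twist '[[0,0,0],[0,0,0],[0,0,0],[0,0,0],[0,0,0]]' --grip '[0.6,0.6,0.6,0.6,0.6]'

```text
time: 4.15
ee_pos: [0.577, -0.2196, 0.1587]
tcp_rot: [179.7, -0.2, -145.2]
wrist_force: [-0.4, 0.1, -0.2]
opening: 0.0513
grasp_force: 0.0
```

Run:
```python
from h import *
c=look("wrist");save(c,"w2.png");p,Rm,o=pose();print(p,o["tcp_rot"])
for r in finder.pinpoint(c,"knob_a_grip"): print(r,Rm.T@(world(c,*r["position"],z=.095)-p)*100)
for n in("scene","side"):
  c=look(n)
  for r in finder.pinpoint(c,"knob_a_grip"): print(n,r)
```

```text
[ 0.57779441 -0.22000879  0.16159789] [ 1.79886715e+02 -7.32367312e-02 -1.45185585e+02]
{'position': [317.2, 248.0], 'p': 0.59} [-0.01953586 -0.53769365  6.65871915]
scene {'position': [243.5, 325.3], 'p': 0.85}
side {'position': [398.5, 209.3], 'p': 0.84}
```

View pics/w2.png

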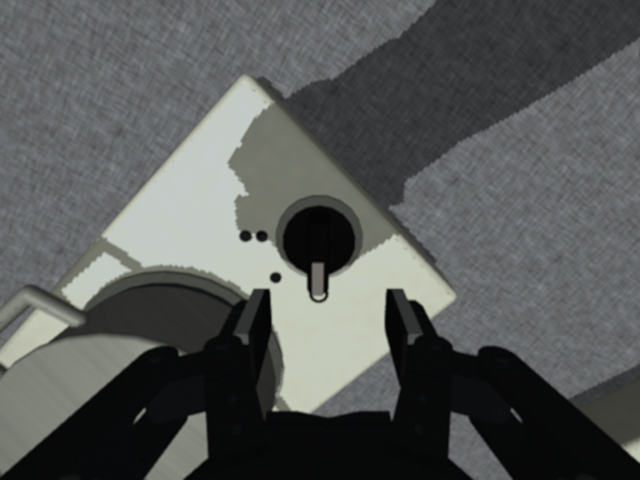

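The knob axis is at about (319,240), and the bar shows about 5 mm to tool -y of the finger midline. The bar's yaw matches the gripper. I'll shift and descend.

move_arm --offset '[[0,-0.5,1.2],[0,0,1.5],[0,0,1.5],[0,0,1.5],[0,0,0]]' --twist '[[0,0,0],[0,0,0],[0,0,0],[0,0,0],[0,0,0]]' --grip '[0.6,0.6,0.6,0.6,0.6]'

```text
time: 4.95
ee_pos: [0.5805, -0.225, 0.1021]
tcp_rot: [179.8, -0.1, -145.2]
wrist_force: [-0.0, 0.7, -1.2]
opening: 0.051
grasp_force: 0.0
```

move_arm --offset '[[0,0,0],[0,0,0],[0,0,0],[0,0,0],[0,0,0]]' --twist '[[0,0,0],[0,0,0],[0,0,0],[0,0,0],[0,0,0]]' --grip '[0,0,0,0,0]' --force 30

```text
time: 5.45
ee_pos: [0.5818, -0.2254, 0.1056]
tcp_rot: [-180.0, 0.0, -145.2]
wrist_force: [0.1, -0.0, 0.1]
opening: 0.0003
grasp_force: 0.0
```

Run:
```python
from h import *
a=look("scene");b=look("side");w=look("wrist")
A=cv2.resize(a["color"][250:420,150:350],(400,340));B=cv2.resize(b["color"][120:290,300:500],(400,340))
W=cv2.resize(w["color"],(400,300))
im=np.zeros((600,800,3),np.uint8);im[:300,:400]=A[20:320];im[:300,400:]=B[20:320];im[300:,:400]=W
cv2.imwrite("pics/m1.png",im[:,:,::-1])
p,Rm,o=pose();print(p,o["opening"],o["wrist_force"])
```

```text
[ 0.58174607 -0.22537554  0.10530078] 0.0002772545694676747 [-1.13374723 -0.20799434 -0.23756577]
```

View pics/m1.png

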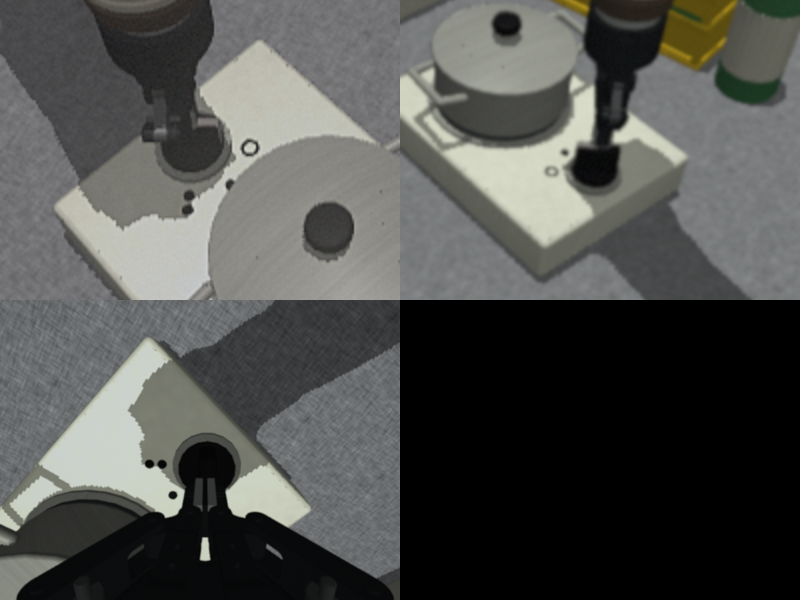

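Run:
```python
from h import *
p,Rm,o=pose()
tip=p+Rm@[0,0,.022]
k=np.array([.580,-.2215])
for n in("scene","side","wrist"):
  c=look(n)
  Ti=np.linalg.inv(c["T"])
  for l,x in(("tcp",p),("tip",tip),("knobtop",np.r_[k,.111]),("skirt",np.r_[k,.079])):
    q=Ti[:3,:3]@x+Ti[:3,3]; print(n,l,(c["cx"]+c["f"]*q[0]/q[2]).round(0),(c["cy"]+c["f"]*q[1]/q[2]).round(0))
  if n!="wrist":
    D=c["depth"]; H,W=D.shape
    u0,v0=(215,300) if n=="scene" else (375,180)
    P=np.array([[world(c,u,v) for u in range(u0,u0+50)] for v in range(v0,v0+50)])
    s=P.reshape(-1,3); s=s[(np.hypot(*(s[:,:2]-k).T)<.045)&(s[:,2]>.07)&(s[:,2]<.15)]
    for lo in np.arange(.07,.15,.008):
      t=s[(s[:,2]>=lo)&(s[:,2]<lo+.008)]
      if len(t): print(lo.round(3),len(t),t.mean(0).round(3),t.min(0).round(3),t.max(0).round(3))
  x=c["color"]; cr=(x[290:350,205:275] if n=="scene" else x[170:230,365:435] if n=="side" else x[200:440,200:480])
  cv2.imwrite(f"pics/c_{n}.png",cv2.resize(cr,(420,360),interpolation=cv2.INTER_CUBIC)[:,:,::-1])
a=[cv2.imread(f"pics/c_{n}.png") for n in("scene","side")]
a=np.hstack(a); a=cv2.convertScaleAbs(a[:,:800],alpha=2,beta=20); cv2.imwrite("pics/m2.png",a)
```

```text
scene tcp 243.0 324.0
scene tip 245.0 330.0
scene knobtop 244.0 320.0
scene skirt 246.0 329.0
0.07 320 [ 0.591 -0.232  0.073] [ 0.554 -0.255  0.07 ] [ 0.612 -0.192  0.078]
0.078 261 [ 0.588 -0.233  0.08 ] [ 0.563 -0.249  0.078] [ 0.606 -0.199  0.086]
0.086 54 [ 0.588 -0.225  0.089] [ 0.566 -0.241  0.086] [ 0.602 -0.208  0.094]
0.094 47 [ 0.593 -0.223  0.098] [ 0.579 -0.233  0.094] [ 0.602 -0.209  0.102]
0.102 54 [ 0.595 -0.219  0.106] [ 0.582 -0.23   0.102] [ 0.603 -0.206  0.11 ]
0.11 62 [ 0.594 -0.216  0.112] [ 0.587 -0.226  0.11 ] [ 0.602 -0.207  0.118]
0.118 13 [ 0.59  -0.223  0.123] [ 0.587 -0.23   0.119] [ 0.592 -0.216  0.125]
0.126 11 [ 0.59  -0.224  0.128] [ 0.587 -0.233  0.126] [ 0.593 -0.215  0.132]
0.134 13 [ 0.59  -0.221  0.138] [ 0.586 -0.227  0.134] [ 0.592 -0.214  0.14 ]
0.142 6 [ 0.591 -0.225  0.145] [ 0.59  -0.228  0.142] [ 0.592 -0.222  0.148]
side tcp 399.0 204.0
side tip 398.0 211.0
side knobtop 399.0 203.0
side skirt 397.0 214.0
0.07 157 [ 0.575 -0.209  0.073] [ 0.551 -0.248  0.07 ] [ 0.613 -0.19   0.078]
0.078 140 [ 0.575 -0.213  0.08 ] [ 0.558 -0.237  0.078] [ 0.602 -0.196  0.086]
0.086 58 [ 0.581 -0.216  0.09 ] [ 0.56  -0.232  0.086] [ 0.6   -0.204  0.094]
0.094 57 [ 0.579 -0.217  0.098] [ 0.56  -0.233  0.094] [ 0.603 -0.205  0.102]
0.102 69 [ 0.578 -0.218  0.106] [ 0.56  -0.237  0.102] [ 0.602 -0.204  0.11 ]
0.11 71 [ 0.582 -0.219  0.112] [ 0.56  -0.239  0.11 ] [ 0.602 -0.205  0.118]
0.118 15 [ 0.577 -0.218  0.122] [ 0.57  -0.228  0.119] [ 0.587 -0.21   0.126]
0.126 35 [ 0.578 -0.216  0.13 ] [ 0.569 -0.226  0.126] [ 0.594 -0.208  0.134]
0.134 26 [ 0.575 -0.215  0.138] [ 0.569 -0.224  0.134] [ 0.588 -0.21   0.142]
0.142 10 [ 0.575 -0.215  0.143] [ 0.568 -0.22   0.142] [ 0.587 -0.211  0.145]
wrist tcp 326.0 293.0
wrist tip 327.0 274.0
wrist knobtop 335.0 300.0
wrist skirt 334.0 272.0
```

View pics/m2.png

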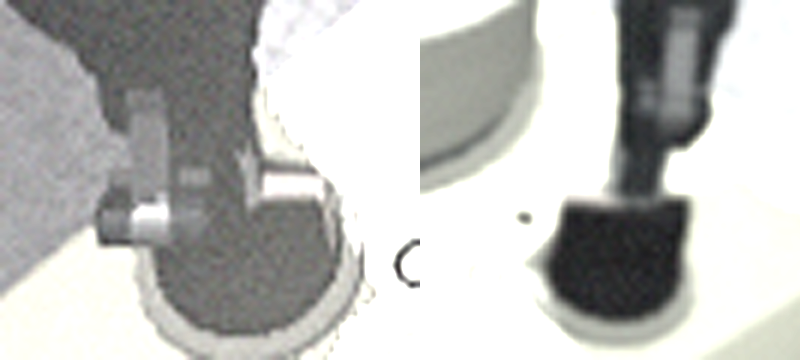

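The fingers seem to be sitting above the bar instead of around it. I'll check the fingertip height with depth.

Run:
```python
from h import *
p,Rm,o=pose()
def show(c,u,vs):
  for v in vs:
    d=c["depth"][v,u]
    if d>0: 
      w=world(c,u,v); print(u,v,w.round(3),"tool mm",(Rm.T@(w-p)*1000).round(0),c["color"][v,u])
    else: print(u,v,"none")
c=look("side");print("side");show(c,401,range(186,224,3))
c=look("scene");print("scene");show(c,231,range(305,340,3));show(c,240,range(310,340,3))
c=look("wrist");print("wrist");show(c,322,range(250,340,6))
cv2.imwrite("pics/w3.png",cv2.convertScaleAbs(cv2.resize(c["color"][200:400,200:460,::-1],(780,600),interpolation=cv2.INTER_CUBIC),alpha=2,beta=20))
```

```text
side
401 186 [ 0.559 -0.172  0.206] tool mm [ -12.   57. -101.] [31 33 34]
401 189 [ 0.557 -0.17   0.201] tool mm [-12.  60. -96.] [18 21 23]
401 192 [ 0.562 -0.182  0.182] tool mm [ -9.  47. -77.] [ 7 11 12]
401 195 [ 0.577 -0.214  0.143] tool mm [ -2.  12. -38.] [16 20 21]
401 198 [ 0.575 -0.213  0.136] tool mm [ -1.  14. -31.] [19 22 21]
401 201 [ 0.575 -0.216  0.126] tool mm [  0.  12. -20.] [16 17 17]
401 204 [ 0.577 -0.223  0.11 ] tool mm [ 3.  5. -5.] [34 36 36]
401 207 [ 0.574 -0.22   0.105] tool mm [4. 8. 0.] [ 8  9 10]
401 210 [ 0.571 -0.218  0.099] tool mm [ 4. 12.  6.] [ 9 11 12]
401 213 [ 0.571 -0.22   0.089] tool mm [ 6. 11. 16.] [7 8 8]
401 216 [ 0.569 -0.219  0.082] tool mm [ 7. 13. 24.] [ 9 10 13]
401 219 [ 0.564 -0.212  0.08 ] tool mm [ 7. 21. 25.] [13 13 13]
401 222 [ 0.561 -0.21   0.074] tool mm [ 8. 25. 31.] [22 21 20]
scene
231 305 [ 0.603 -0.254  0.228] tool mm [  -2.  -35. -123.] [58 55 55]
231 308 [ 0.603 -0.255  0.222] tool mm [  -1.  -37. -117.] [56 57 55]
231 311 [ 0.606 -0.258  0.22 ] tool mm [  -1.  -41. -115.] [62 62 64]
231 314 [ 0.607 -0.261  0.217] t
[... 1467 characters left out ...]
0.112] tool mm [13. -2. -6.] [7 7 6]
322 280 [ 0.575 -0.233  0.111] tool mm [10. -2. -6.] [7 7 8]
322 286 [ 0.574 -0.233  0.12 ] tool mm [ 11.  -2. -15.] [49 51 50]
322 292 [ 0.574 -0.233  0.125] tool mm [ 10.  -2. -19.] [52 55 53]
322 298 [ 0.574 -0.233  0.13 ] tool mm [ 10.  -2. -25.] [51 53 52]
322 304 [ 0.574 -0.233  0.135] tool mm [ 11.  -2. -30.] [52 55 53]
322 310 [ 0.574 -0.233  0.14 ] tool mm [ 11.  -2. -34.] [49 52 50]
322 316 [ 0.574 -0.233  0.144] tool mm [ 11.  -1. -39.] [50 52 50]
322 322 [ 0.574 -0.233  0.148] tool mm [ 11.  -1. -42.] [48 50 49]
322 328 [ 0.574 -0.232  0.151] tool mm [ 10.  -1. -46.] [63 66 64]
322 334 [ 0.576 -0.231  0.151] tool mm [  8.  -1. -45.] [75 78 77]
```

View pics/w3.png

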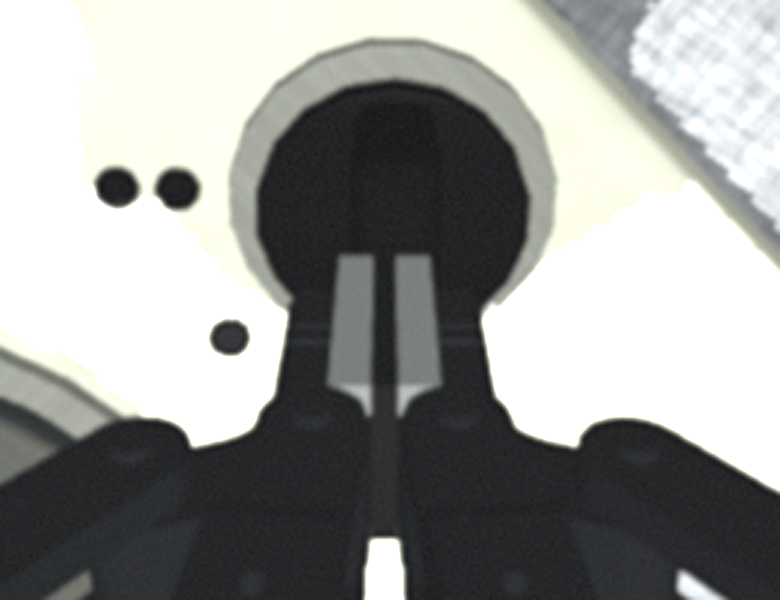

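The pads are shut just above the bar. Their lower edge is at z≈0.115 and the bar top is at 0.111, so the tips reach about 3 cm less far than stated. The bar is centred within 2 mm. I'll open, go 26 mm lower and close again.

move_arm --offset '[[0,0.2,0],[0,0,0],[0,0,0],[0,0,0.3],[0,0,0.5]]' --twist '[[0,0,0],[0,0,0],[0,0,0],[0,0,0],[0,0,0]]' --grip '[0.6,0.6,0.6,0.6,0.6]'

```text
time: 6.4
ee_pos: [0.5807, -0.2238, 0.0972]
tcp_rot: [-180.0, 0.0, -145.2]
wrist_force: [-0.6, 0.8, 0.0]
opening: 0.0514
grasp_force: 0.0
```

move_arm --offset '[[0,0,0.6],[0,0,0.6],[0,0,0.6],[0,0,0],[0,0,0]]' --twist '[[0,0,0],[0,0,0],[0,0,0],[0,0,0],[0,0,0]]' --grip '[0.6,0.6,0.6,0.6,0.6]'

```text
time: 6.9
ee_pos: [0.5804, -0.2237, 0.079]
tcp_rot: [180.0, -0.0, -145.2]
wrist_force: [-0.0, 1.1, 0.1]
opening: 0.0513
grasp_force: 0.0
```

move_arm --offset '[[0,0,0],[0,0,0],[0,0,0],[0,0,0],[0,0,0]]' --twist '[[0,0,0],[0,0,0],[0,0,0],[0,0,0],[0,0,0]]' --grip '[0,0,0,0,0]' --force 30

```text
time: 7.4
ee_pos: [0.5809, -0.224, 0.0796]
tcp_rot: [-179.9, 0.0, -145.2]
wrist_force: [0.9, -2.0, 2.4]
opening: 0.0132
grasp_force: 31.9
```

Gripped at 13 mm. Turning clockwise 45°.

move_arm --offset '[[0,0,0],[0,0,0],[0,0,0],[0,0,0],[0,0,0]]' --twist '[[0,0,0.08],[0,0,0.08],[0,0,0.08],[0,0,0.08],[0,0,0.08]]' --grip '[0,0,0,0,0]' --force 40

```text
time: 7.9
ee_pos: [0.5807, -0.2235, 0.0797]
tcp_rot: [180.0, 0.0, -168.3]
wrist_force: [0.2, 0.8, 3.2]
opening: 0.0135
grasp_force: 40.4
```

move_arm --offset '[[0,0,0],[0,0,0],[0,0,0],[0,0,0],[0,0,0]]' --twist '[[0,0,0.1],[0,0,0.1],[0,0,0.1],[0,0,0.085],[0,0,0]]' --grip '[0,0,0,0,0]'

```text
time: 8.4
ee_pos: [0.5807, -0.2231, 0.0796]
tcp_rot: [179.9, 0.0, 169.8]
wrist_force: [-1.0, 4.5, 5.0]
opening: 0.0129
grasp_force: 40.6
```

move_arm --offset '[[0,0,0],[0,0,0],[0,0,0],[0,0,0],[0,0,-1]]' --twist '[[0,0,0],[0,0,0],[0,0,0],[0,0,0],[0,0,0]]' --grip '[0.5,0.5,0.5,0.5,0.5]'

```text
time: 8.9
ee_pos: [0.5797, -0.2235, 0.088]
tcp_rot: [180.0, -0.1, 169.8]
wrist_force: [-0.4, -0.2, 0.3]
opening: 0.0426
grasp_force: 0.0
```

move_arm --offset '[[0,0,-3],[0,0,-4],[0,0,-4],[0,0,-4],[0,0,0]]' --twist '[[0,0,0],[0,0,0],[0,0,0],[0,0,0],[0,0,0]]' --grip '[0.5,0.5,0.5,0.5,0.5]'

```text
time: 9.4
ee_pos: [0.5818, -0.2243, 0.2464]
tcp_rot: [-179.9, 0.5, 169.8]
wrist_force: [0.7, -0.2, 0.0]
opening: 0.0427
grasp_force: 0.0
```

Run:
```python
from h import *
c=look("wrist");save(c,"w4.png");print(bot.get_obs()["time"])
```

```text
9.45
```

View pics/w4.png

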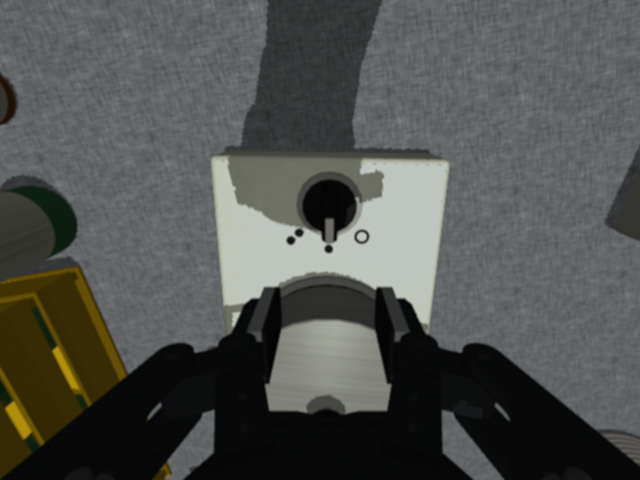

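The stripe at (329,230) points straight at the single dot at (329,249). The ring is to the right at (362,237) and the two dots to the left at (295,237). The gripper is clear of everything, so I'm handing in.

```bash
python3 -c "
from workcell import bot
print(bot.job_done())"
```

```text
the job is handed in; nothing more can be done
None
```

The pot hotplate's knob is turned clockwise from off to the single dot and released; the pot and the other hotplate were not touched, and the job was handed in at about 9.5 s.

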